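Hold the turntable hub on the spindle flats for tightening

TASK

The specimen turntable's platter is off and its hub has to go back on the spindle. First, with the fingers on the bare spindle, feel for its two flats and turn it until one flat faces the key notch in the black dust rim; then fetch the black hub from the parts mat and slide it down over the spindle, its set screws on the flats and one of them squarely facing the notch, until the hub's top is flush with the spindle's end. Finish while still holding the hub there, level in the fingers, so that I can tighten that screw, and leave everything else on the table where it is.

Things in the scene. Friction and masses are not known exactly. Their poses are not given: they have to be found in the camera images.
- turntable: Fixed specimen turntable: off-white box 230 x 230 mm, deck 72 mm high; on it a black dust rim 200 mm across, top 94 mm above the table, and amid it an aluminium boss to 88 mm, 64 mm wide, from which the spindle stands up. Origin: on the table straight below the spindle. Its x axis points level from the spindle to the key notch (the display's side); z up.
- spindle_end (a point): Centre of the upper end of the upright bare steel spindle, 160 mm above the table, on its axis. Spindle: 20 mm diameter, 72 mm out of the boss, 2 mm chamfer at the end. It turns round and round but stiffly (0.12 N m drag), so light fingers (4 N) hardly turn it and a firm grip (30 N) does; it stays where left. This entry is fixed to the turntable.
- spindle_flats (a point): Point on the spindle's axis 134 mm above the table, amid its two flats: opposite, parallel, 13 mm across, 15 mm wide, on its upper 55 mm. The frame here is the turntable's and does NOT tell where the flats face: hidden, different every time, 25 degrees or more off the notch. Find it by touch (or in a camera image of the spindle's end). Either flat may face the notch.
- key_notch (a point): The one gap, 31 mm wide, in the black dust rim, by which the hex key reaches the set screw: its middle, 97 mm from the spindle's axis along the turntable's x axis, 83 mm above the table. A black channel on the deck leads from the boss to it. How the flats feel: fingers lightly shut on the spindle stop 13 mm apart if square on the flats, 15.7 if 11 degrees off, 18 if 24 off, 20 if 50 or more off.
- hub_center (a point): Centre, half-way up, of the hub to fit: black steel collar, 46 mm diameter, 26 mm high, 0.2 kg, upright on the mat (point 15 mm above the table); z up its 23 mm through bore. Two opposite set screws lie along its x axis half-way up, bright heads outside. Two spanner flats 40 mm apart at +y and -y: grasp these. Half a turn makes no difference.
- hub_top (a point): Centre of the hub's top face, 13 mm above hub_center; a yellow line on this face points to each set screw. The screws' tips stand into the bore, 15.8 mm apart, so that the hub goes over the spindle only when they face its flats within about 10 degrees. Its bore has a small chamfer below. Let go, it would slide down to the boss.
- mat: Dark blue parts mat, fixed, 170 x 250 x 2 mm; hub and spacer stand on it, 130 mm apart. Origin: centre of its underside.
- spacer_center (a point): Bystander on the mat: centre of a brass spacer ring 46 mm in diameter, 23 mm bore, 16 mm high, without screws. It may stand at either end of the mat. Leave it.
- hex_key: Bystander: T-handle hex key lying flat, red cross handle 90 x 18 mm, steel blade along its x axis to 115 mm from its origin.
- platter: Bystander: the turntable's platter, an aluminium disc 180 mm in diameter and 8 mm thick with a black rubber face, lying on the table; origin at its underside's centre.
- tray: Bystander: grey plastic tray 130 x 170 x 24 mm with a rock in it; origin at its underside's centre.
- sample: Bystander: rock sample about 85 x 75 x 60 mm, in the tray; origin at its underside.
- loupe: Bystander: black hand lens lying flat, ring 60 mm across at its origin, handle along its -x axis to 112 mm.
- jar: Bystander: glass sample jar 52 mm in diameter, 65 mm high, with a black cap; origin at its underside's centre.
There are look-alikes about, which are no part of the job. Of the things that look like the part that bears hub_center, the smallest one is meant.

How it is judged:
On the way, in this order (a step that is already met when the one before it is completed fails the run):
1. the bare spindle is felt: the fingers close on it near its end (contact force between the fingers and turntable above 0.5 N and horizontal distance between the grasp point and spindle_end below 0.02 m and horizontal distance between hub_center and spindle_end above 0.1 m), for 0.1 s.
2. the hub is in the fingers and lifted off the mat (height (world z) of hub_center above 0.05 m and contact force between the fingers and hub above 1 N), for 0.1 s.
At the end, for the whole second after the job is handed in: The hub is on the spindle (axes within 4 mm), its top within 3 mm of flush with the spindle's end, level within 5 degrees, one set screw within 10 degrees of the notch's direction, still, and gripped in the fingers, which alone hold it up (horizontal distance between hub_top and spindle_end below 0.004 m and z of hub_top in the frame of spindle_end between -0.003 and 0.003 m and angle between the x axis of hub_center and the x axis of turntable, either way round below 0.17 rad and angle between hub_center's own z axis and vertical below 0.09 rad and contact force between the fingers and hub above 2 N and linear speed of hub below 0.02 m/s); the arm keeps its last pose, push and grip.
It fails at once if another thing on the table is shifted by more than 20 mm (distance of any of spacer_center, hex_key, platter, tray, sample, loupe, jar from where it was at the start of the episode above 0.02 m).
It also fails if it takes over 72 s, if anything falls off the work surface, if the arm or the gripper's body presses on something with over 40 N, if the wrist force passes 120 N, or if a joint passes its speed limit or range.

ROBOT

A 6-joint arm with a two-finger parallel gripper is mounted at the origin on the work surface. World frame = base frame: x ahead of the robot, y to its left, z up, the work surface at z = 0. Lengths are in m, angles in rad, forces in N, time in s.
With the tool pointing down it reaches from about 0.35 to 0.85 m from the base axis. Payload 8.1 kg.
Tool frame: the origin (TCP) lies on the centre line of the jaws, within the pads' length; the fingertips stand manip.tcp_to_tips ahead of it and the grasp point (between the pads) lies 8 mm behind it (manip.tcp_to_tips is the distance from the TCP to the fingertips, in m); z points along the fingers, y is the line along which they close (so a half turn about z gives the same grasp; the last joint's range is limited). The gripper opens to 93 mm and grips with 3 to 60 N. Pads are 15 mm wide; open, the fingers measure 128 mm over their backs; the gripper's body (75 mm by 188 mm) begins 65 mm behind the grasp point.
Start: joints at [1.016, 0.13, 1.488, -0, 1.523, -0.085], TCP at [0.272, 0.535, 0.23] pointing down, gripper open.
Joint ranges: [-2.96, 2.96], [-0.89, 2.26], [0.02, 2.5], [-1.34, 4.48], [0, 2.73], [-2.66, 2.66]. Speed limits (rad/s): [2.39, 2.39, 2.79, 3.14, 3.14, 3.14].

INTERFACE

Orientations are given as a unit quaternion [x, y, z, w].
In Python, from rig import manip, eyes gives the robot as it stands.
- The arm moves only by the tool step_arm, never from a script. Its argument "series" is one flat list of numbers, 5 for each row, row after row: the closure in counts, from 0 (fully open) to 255 (shut), then the shift along the world's x, y, z in units of 0.5 m (1.0 is 0.5 m), then the turn about the world's z in units of 90 degrees (1.0 is 90 degrees). A call has 1 to 8 rows; each row is the pose to reach, as a shift and turn from the pose commanded when the call began; what a row does not reach only later rows make up. A row lasts 1/8 s, in which the tool goes at most 62.5 mm and 10.7 degrees, less where a joint would pass 70% of its speed; a pose out of reach is approached as far as the arm can. A call with a number of a shift or a turn outside -1 to 1 is refused whole. A call with a gripper value outside its range is refused whole. The fingers move at their own pace and stop on an object; "grip_force" is the grip in N (left out, the last holds). Time passes only in rows, so rows that repeat a pose let the fingers close. It gives the time, the measured TCP pose, the force, the opening and the grip force at its end, in the units of the state.
- manip.get_obs(): the state, without advancing time (a new reading comes with each control period).
- eyes.snapshot(name): name is "scene" or "top" or "wrist"; returns (picture, depth): 480x640x3 uint8, red, green, blue; 480x640 float32, m along the optical axis (not along the pixel's ray), 0 where there is no reading.
- eyes.camera_model(name): a dict with "intrinsics" (3x3 intrinsics, pixels), "world_to_cam" (4x4, takes a point from world to camera coordinates); the wrist camera has in their place "hand_eye" (4x4, takes a point from camera to tool coordinates, whose origin is the TCP and whose axes are the flange's). Camera axes: x right, y down, z forward; pixel columns grow to the right and rows downward; lengths in m; the calibration is good to about 2 mm. The wrist camera is an equidistant fisheye: a pixel r from the principal point sees the ray r / f radians off the axis. A picture is of the moment at which its call begins: read the wrist's pose just before it. camera_model takes no time and is no camera call.
- manip.sign_off(): hands the job in; it is judged then, once.
The state is a dict: "clock": time; "joint_pos": joint angles; "dq": joint speeds; "joint_torque": joint torques, N m; "tcp_pos": TCP position; "tool_rot": TCP orientation; "wrist_force": force on the tool from outside, world axes, zero at the start; "moment": the same for the moment, N m; "opening": finger opening in m; "grip_force": force on a finger pad.
Only numpy, scipy, OpenCV 4.12 (cv2) and the standard library are available. Lean on these libraries where they do the work, as an engineer would, in place of code of your own. Each camera call takes 0.05 s, during which the arm holds its last target. There are 200 camera calls.

## Working session

There is one attempt and no reset: what is moved stays moved. The work goes in short steps, Python scripts to look and compute and a tool call to move; the robot and the scene stay as the last step left them, time stands still between calls to the robot, and variables do not carry over. Pictures are saved under pics/ and viewed, at most 10 in all, crops included, and the job is handed in when it is done.

Besides the shell and the picture viewer there is one more tool, called after "Emit:" as name(argument=value, ...), one argument or row to a line, values as JSON. step_arm: Moves the arm, as the interface text tells. Its arguments: {"type":"object","properties":{"series":{"type":"array","items":{"type":"number"}},"grip_force":{"type":"number"}},"required":["series"]}

```bash
ls; mkdir -p pics; python3 - <<'E'
from rig import manip, eyes
import cv2,numpy as np
print(manip.get_obs(), manip.tcp_to_tips)
a=[]
for n in ("scene","top"):
    p,d=eyes.snapshot(n); np.savez(f'pics/{n}0.npz',p=p,d=d); cv2.imwrite(f'pics/{n}0.png',p[:,:,::-1]); print(n,eyes.camera_model(n))
print(eyes.camera_model("wrist"))
E
```

```text
pics
{'clock': 0.0, 'joint_pos': array([ 1.01558901e+00,  1.31146409e-01,  1.48931718e+00,  2.64144440e-05,
        1.52300287e+00, -8.53893265e-02]), 'dq': array([-9.74768147e-04, -1.29423298e-03, -5.13408473e-04,  8.57679673e-05,
       -7.10411927e-05,  5.70326513e-04]), 'joint_torque': array([-9.36356591e-04, -5.59851301e+01, -4.91752160e+01,  7.66990450e-02,
        3.58949136e-02, -1.41440592e-04]), 'tcp_pos': array([0.2712994 , 0.53452302, 0.22857544]), 'tool_rot': array([ 2.32755006e-01,  9.72534950e-01, -8.85102876e-04, -3.07505184e-04]), 'wrist_force': array([ 0.01512583,  0.35626028, -0.18208703]), 'moment': array([0.00638958, 0.00888397, 0.00415709]), 'grip_force': 0.0, 'opening': 0.09297496489415431} 0.011
scene {'intrinsics': array([[463.6647327 ,   0.        , 323.43958131],
       [  0.        , 463.6647327 , 239.28152449],
       [  0.        ,   0.        ,   1.        ]]), 'world_to_cam': array([[ 0.70794325,  0.70619078, -0.01053256, -0.36507474],
       [ 0.53870138, -0.54956235, -0.63857815, -0.22149106],
       [-0.4567463 ,  0.44640319, -0.7694849 ,  1.6898873
[... 326 characters left out ...]
-0.99483603,  0.01048105, -0.10095257,  0.56527792],
       [ 0.1010223 ,  0.00635082, -0.99486389,  1.40670696],
       [ 0.        ,  0.        ,  0.        ,  1.        ]])}
{'intrinsics': array([[371.64829954,   0.        , 323.37478346],
       [  0.        , 371.64829954, 236.10831471],
       [  0.        ,   0.        ,   1.        ]]), 'hand_eye': array([[-9.24423688e-04, -9.55705663e-01, -2.94322665e-01,
         8.24923066e-02],
       [ 9.99999533e-01, -8.00280293e-04, -5.42230914e-04,
        -3.63968119e-04],
       [ 2.82672527e-04, -2.94323029e-01,  9.55705956e-01,
        -1.54641153e-01],
       [ 0.00000000e+00,  0.00000000e+00,  0.00000000e+00,
         1.00000000e+00]])}
```

View pics/top0.png

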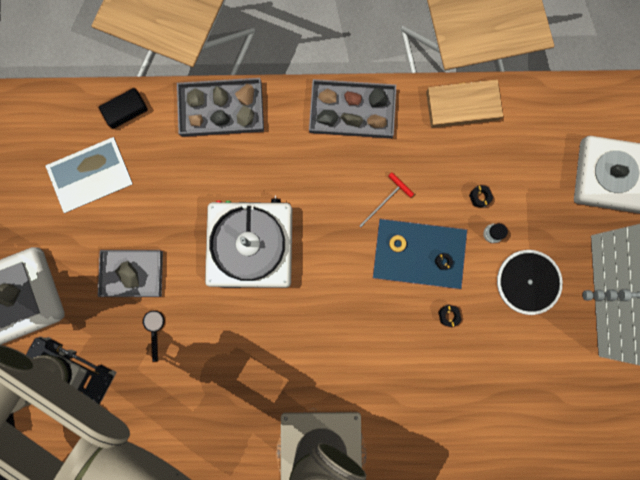

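View pics/scene0.png

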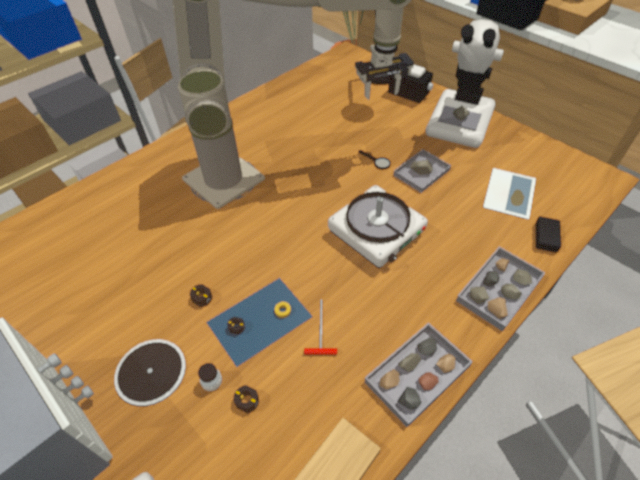

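The top view shows the turntable at (248,243), with its notch channel running up to (249,208). There are three black hub-like collars, at (481,196), (450,316) and (445,261). The one at (445,261) is on the mat beside the brass spacer (398,243), looks smallest and fits the text. I'll confirm it in a crop and measure sizes.

```bash
cat > h.py <<'E'
import numpy as np, cv2
from scipy.spatial.transform import Rotation as R
from rig import manip, eyes
def ray(name,uv,obs=None):
    """world origin and unit rays for pixels"""
    m=eyes.camera_model(name); K=m['intrinsics']; uv=np.atleast_2d(np.float64(uv))
    x=(uv-K[:2,2])/K[0,0]
    if name=='wrist':
        r=np.linalg.norm(x,axis=1,keepdims=True)+1e-12
        d=np.hstack([x/r*np.sin(r),np.cos(r)])
        T=np.eye(4); T[:3,:3]=R.from_quat(obs['tool_rot']).as_matrix(); T[:3,3]=obs['tcp_pos']
        T=T@m['hand_eye']
    else:
        d=np.hstack([x,np.ones((len(x),1))]); T=np.linalg.inv(m['world_to_cam'])
    d=d/np.linalg.norm(d,axis=1,keepdims=True)
    return T[:3,3], d@T[:3,:3].T
def onplane(name,uv,z,obs=None):
    o,d=ray(name,uv,obs); return o+d*((z-o[2])/d[:,2:])
def project(P,obs):
    m=eyes.camera_model('wrist');K=m['intrinsics']
    T=np.eye(4); T[:3,:3]=R.from_quat(obs['tool_rot']).as_matrix(); T[:3,3]=obs['tcp_pos']
    C=np.linalg.inv(T@m['hand_eye']); c=np.atleast_2d(P)@C[:3,:3].T+C[:3,3]
    s=np.linalg.norm(c[:,:2],axis=1); th=np.arctan2(s,c[:,2])
    return c[:,:2]/s[:,None]*th[:,None]*K[0,0]+K[:2,2]
def meet(rays):
    A=np.zeros((3,3));b=np.zeros(3)
    for o,d in rays:
        M=np.eye(3)-np.outer(d,d);A+=M;b+=M@o
    return np.linalg.solve(A,b)
def shot(tag):
    o=manip.get_obs(); p,d=eyes.snapshot('wrist')
    np.savez(f'pics/{tag}.npz',p=p,d=d,tr=o['tool_rot'],tp=o['tcp_pos']); return p,d,o
def load(tag):
    z=np.load(f'pics/{tag}.npz'); return z['p'],z['d'],dict(tool_rot=z['tr'],tcp_pos=z['tp'])
E
python3 - <<'E'
from h import *
z=np.load('pics/top0.npz');p,d=z['p'],z['d']
for n,uv,h in [('rimcentre',(248,243),.09),('notch',(249,208),.083),('A',(481,196),.028),('B',(450,316),.028),('C',(445,261),.028),('spacer',(398,243),.018)]:
    print(n,onplane('top',uv,h).round(3))
# dark blobs areas
g=(p.max(2)<60).astype(np.uint8)
for (u,v) in [(481,196),(450,316),(445,261)]:
    s=g[v-16:v+17,u-16:u+17]; print((u,v),s.sum())
t=[cv2.resize(p[v-24:v+24,u-24:u+24],(260,260),interpolation=cv2.INTER_CUBIC) for u,v in [(481,196),(450,316),(445,261)]]
tt=cv2.resize(p[198:292,200:300],None,fx=3,fy=3,interpolation=cv2.INTER_CUBIC)
tt=cv2.copyMakeBorder(tt,0,0,0,780-tt.shape[1],cv2.BORDER_CONSTANT)
cv2.imwrite('pics/c1.png',np.vstack([np.hstack(t),tt])[:,:,::-1])
E
```

```text
rimcentre [[0.566 0.186 0.09 ]]
notch [[0.662 0.185 0.083]]
A [[ 0.698 -0.455  0.028]]
B [[ 0.367 -0.357  0.028]]
C [[ 0.517 -0.349  0.028]]
spacer [[ 0.569 -0.222  0.018]]
(481, 196) 277
(450, 316) 267
(445, 261) 193
```

View pics/c1.png

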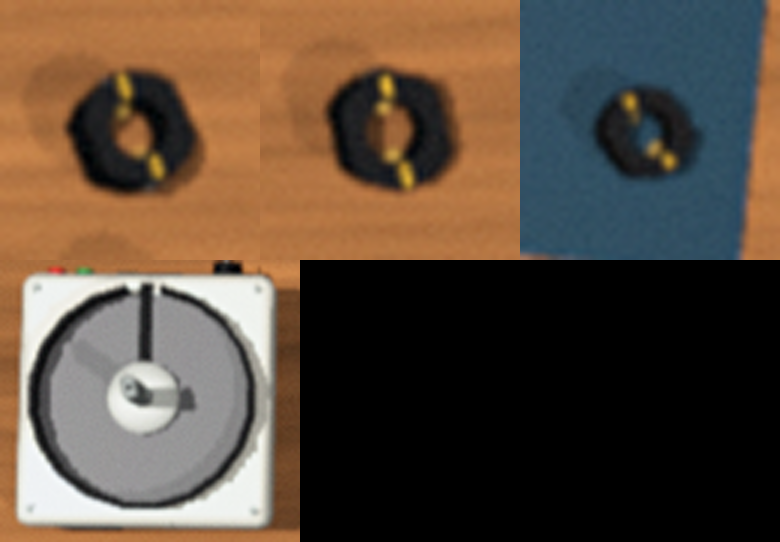

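Confirmed: the mat hub C (pixel 445,261) is clearly smaller than A and B, and the notch points to image up, about world +x. Next I'll look at the spindle from near with the wrist camera.

Emit:
step_arm(
  series=[0,0.15,-0.18,0.02,0,0,0.26,-0.28,0.04,0,0,0.36,-0.39,0.06,0,0,0.45,-0.5,0.08,0,0,0.52,-0.6,0.08,0,0,0.56,-0.68,0.08,0,0,0.56,-0.68,0.08,0,0,0.56,-0.68,0.08,0],
  grip_force=4,
)

```text
clock: 1.1
tcp_pos: [0.5533, 0.1912, 0.2691]
tool_rot: [0.235, 0.972, -0.001, -0.0]
wrist_force: [-0.5, -0.1, -0.2]
opening: 0.0925
grip_force: 0.0
```

```bash
python3 - <<'E'
from h import *
p,d,o=shot('w1'); print(o['clock'],o['tcp_pos'],o['joint_pos']); cv2.imwrite('pics/w1.png',p[:,:,::-1])
E
```

```text
1.1 [0.55326844 0.19122042 0.26914156] [ 2.45806452e-01  7.83321618e-02  1.47237304e+00 -9.79797140e-04
  1.59154076e+00 -8.50068410e-01]
```

View pics/w1.png

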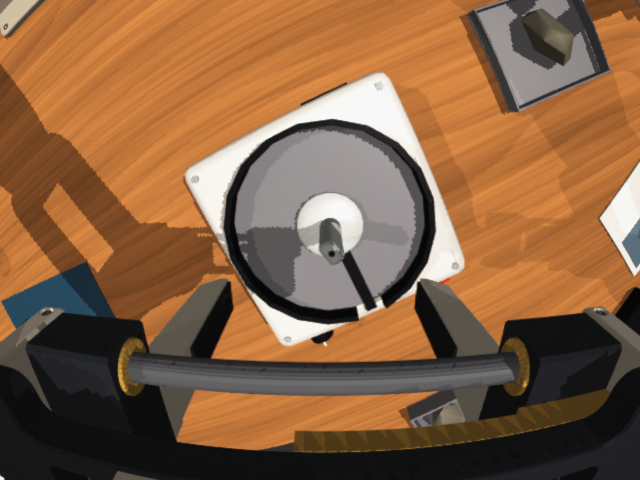

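The wrist picture shows the spindle end near (332,252), the boss around (330,225), the channel and notch toward (372,305), and the mat edge at lower left. I'll enlarge the spindle end and measure the rim.

```bash
python3 - <<'E'
from h import *
p,d,o=load('w1')
c=cv2.resize(p[190:320,270:400],(600,600),interpolation=cv2.INTER_CUBIC); cv2.imwrite('pics/c2.png',c[:,:,::-1])
# white deck hull -> square orientation
hsv=cv2.cvtColor(p,cv2.COLOR_RGB2HSV)
rim=(p.max(2)<45).astype(np.uint8); n,l,s,cc=cv2.connectedComponentsWithStats(rim)
for i in range(1,n):
    if s[i,4]>300: print(s[i],cc[i].round(1))
print(d[252,332],d[225,310])
E
```

```text
[573   0  35  73 511] [591.2  35.5]
[523  23  41  42 488] [543.5  46.3]
[ 224  120  211  203 5473] [327.1 235.9]
[343 252  33  58 588] [358.4 280.9]
[    0   282   640   198 54305] [308.6 412. ]
[615 288  25  47 664] [630.9 310.8]
0.2787081 0.34866393
```

View pics/c2.png

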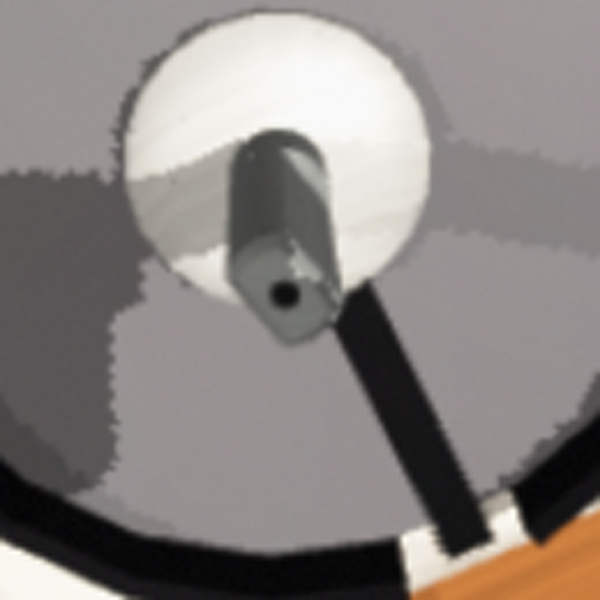

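The crop shows the end hole at pixel (331.7,253.5). The flats' chords run down-right, (228,275)-(290,345) and (290,240)-(342,292) in the crop, so they are well off the channel direction.

```bash
cat > tt.py <<'E'
from h import *
def analyse(p,o):
    rim=(p.max(2)<45).astype(np.uint8); n,l,s,cc=cv2.connectedComponentsWithStats(rim)
    e=project([[.563,.186,.16],[.563,.186,.094],[.62,.186,.075]],o)
    def near(a0,a1,q):
        return min((i for i in range(1,n) if a0<s[i,4]<a1),key=lambda i:np.hypot(*(cc[i]-q)))
    r=near(2500,12000,e[1]); ch=near(200,2000,e[2]); 
    cs,_=cv2.findContours((l==r).astype(np.uint8),cv2.RETR_EXTERNAL,cv2.CHAIN_APPROX_NONE)
    P=onplane('wrist',max(cs,key=len)[:,0],.094,o)[:,:2]
    ok=np.ones(len(P),bool)
    for _ in range(5):
        A=np.c_[2*P[ok],np.ones(ok.sum())]; x=np.linalg.lstsq(A,(P[ok]**2).sum(1),rcond=None)[0]
        rad=np.sqrt(x[2]+x[0]**2+x[1]**2); ok=abs(np.hypot(*(P-x[:2]).T)-rad)<.003
    print('rim',x[:2].round(4),rad.round(4),ok.mean().round(2))
    v,u=np.where(l==ch); Q=onplane('wrist',np.c_[u,v],.073,o)[:,:2]; w,V=np.linalg.eigh(np.cov(Q.T)); a=V[:,1]*np.sign(V[0,1])
    print('channel yaw',np.degrees(np.arctan2(a[1],a[0])).round(2),'mid',Q.mean(0).round(4))
    # end hole: darkest spot near expected spindle end
    hs=[i for i in range(1,n) if 3<=s[i,4]<60]
    i=min(hs,key=lambda i:np.hypot(*(cc[i]-e[0]))); print('hole',cc[i].round(1),s[i,4])
    return cc[i]
E
python3 - <<'E'
from tt import *
p,d,o=load('w1'); h=analyse(p,o); print('end@.16',onplane('wrist',h,.16,o).round(4))
f=lambda q:[270+q[0]*130/600-.4,190+q[1]*130/600-.4]
E=onplane('wrist',[f((228,275)),f((290,345)),f((290,240)),f((342,292))],.158,o)
for a,b in((0,1),(2,3)):
    v=E[b]-E[a]; print(np.degrees(np.arctan2(v[1],v[0])),np.linalg.norm(v))
E
```

```text
rim [0.5661 0.1949] 0.0944 0.43
channel yaw -1.77 mid [0.6357 0.1888]
hole [331.4 253.4] 20
end@.16 [[0.5667 0.1903 0.16  ]]
12.512375766129725 0.016046924953488258
16.54507368870065 0.012476933690289519
```

Emit:
step_arm(
  series=[0,-0.05,0.05,0.0,0.1,0,-0.1,0.1,0.0,0.2,0,-0.1,0.1,0.0,0.2,0,-0.1,0.1,0.0,0.2],
)

```text
clock: 1.65
tcp_pos: [0.5011, 0.2458, 0.2695]
tool_rot: [0.078, 0.997, -0.0, -0.0]
wrist_force: [0.2, -0.3, 0.2]
opening: 0.0928
grip_force: 0.0
```

```bash
python3 - <<'E'
from tt import *
p,d,o=shot('w2'); print(o['tcp_pos']); h2=analyse(p,o); print('end@.16',onplane('wrist',h2,.16,o).round(4))
p1,d1,o1=load('w1'); import io,contextlib
with contextlib.redirect_stdout(io.StringIO()): h1=analyse(p1,o1)
f=lambda t:(t[0],t[1][0])
print('tri',meet([f(ray('wrist',h1,o1)),f(ray('wrist',h2,o))]).round(4))
u,v=map(int,h2); c=cv2.resize(p[v-30:v+30,u-30:u+30],(600,600),interpolation=cv2.INTER_CUBIC); cv2.imwrite('pics/c3.png',c[:,:,::-1])
print(u,v)
E
```

```text
[0.50110245 0.24577975 0.26950925]Traceback (most recent call last):
  File "<stdin>", line 2, in <module>
  File "tt.py", line 7, in analyse
    r=near(2500,12000,e[1]); ch=near(200,2000,e[2]);
  File "tt.py", line 6, in near
    return min((i for i in range(1,n) if a0<s[i,4]<a1),key=lambda i:np.hypot(*(cc[i]-q)))
ValueError: min() iterable argument is empty
```

```bash
python3 - <<'E'
from h import *
R_=[]
for t in('w1','w2'):
    p,d,o=load(t); e=project([[.5667,.1903,.16]],o)[0]
    n,l,s,cc=cv2.connectedComponentsWithStats((p.max(2)<45).astype(np.uint8))
    i=min((i for i in range(1,n) if 3<=s[i,4]<60),key=lambda i:np.hypot(*(cc[i]-e))); print(e,cc[i],s[i,4],onplane('wrist',cc[i],.16,o))
    a,b=ray('wrist',cc[i],o); R_.append((a,b[0]))
    for k in range(1,n):
        if 200<s[k,4]<2500:
            v,u=np.where(l==k); Q=onplane('wrist',np.c_[u,v],.073,o)[:,:2]; w,V=np.linalg.eigh(np.cov(Q.T)); a=V[:,1]*np.sign(V[0,1]); print('  ch',s[k],Q.mean(0).round(4),np.degrees(np.arctan2(a[1],a[0])))
print('tri',meet(R_).round(4))
p,d,o=load('w2'); print(o['tcp_pos']); u,v=cc[i].astype(int)
c=cv2.resize(p[v-60:v+60,u-60:u+60],(600,600),interpolation=cv2.INTER_CUBIC); cv2.imwrite('pics/c3.png',c[:,:,::-1])
E
```

```text
[331.19246917 253.50869002] [331.35 253.35] 20 [[0.56664096 0.19046312 0.16      ]]
  ch [573   0  35  73 511] [0.5039 0.5541] 0.8163497354431457
  ch [523  23  41  42 488] [0.4965 0.4787] 34.617193122611255
  ch [343 252  33  58 588] [0.6356 0.1889] -1.7739161264297938
  ch [615 288  25  47 664] [0.8792 0.5219] 12.452434339876405
[269.81111416 322.80343709] [269.875 322.875] 8 [[0.56677451 0.19033791 0.16      ]]
  ch [464   0  29  83 663] [0.3426 0.4218] -13.097107547014158
  ch [530 143  26  47 322] [0.4891 0.4817] 33.207429419201034
tri [0.5664 0.1905 0.1607]
[0.50110245 0.24577975 0.26950925]
```

View pics/c3.png

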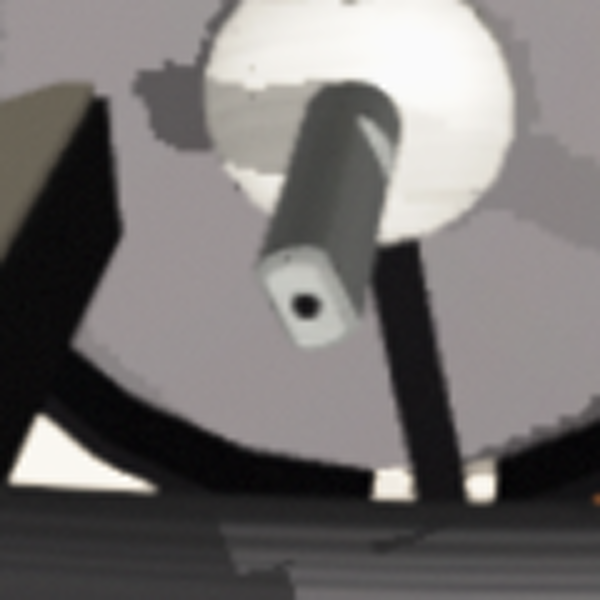

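The second view shows the end as a rounded bar with long sides (258,268)-(300,346) and (322,250)-(360,318) in the crop. The end triangulates to (0.5664, 0.1905, 0.161).

```bash
python3 - <<'E'
from h import *
p,d,o=load('w2')
f=lambda q:[209+q[0]/5-.4,262+q[1]/5-.4]
E=onplane('wrist',[f((258,268)),f((300,346)),f((322,250)),f((360,318))],.159,o)
for a,b in((0,1),(2,3)):
    v=E[b]-E[a]; print(np.degrees(np.arctan2(v[1],v[0])),np.linalg.norm(v))
# PCA of the bright end face
hsv=cv2.cvtColor(p,cv2.COLOR_RGB2HSV); print(p[322-6,270-6],p[316,264],p[330,270])
m=np.zeros(p.shape[:2],np.uint8); w=p[305:336,255:286].min(2)
l=(w>150).astype(np.uint8); n,lab,s,c=cv2.connectedComponentsWithStats(l); print(s)
i=min(range(1,n),key=lambda i:np.hypot(*(c[i]-[15,18]))); q,_=cv2.findContours((lab==i).astype(np.uint8),0,1)
Q=onplane('wrist',cv2.convexHull(q[0])[:,0]+[255,305],.159,o)[:,:2]; r=cv2.minAreaRect((Q*1e4).astype(np.float32)); print(r)
E
```

```text
12.999062155486358 0.016124735607633743
14.622599961794304 0.014007080948761165
[187 188 183] [187 188 183] [196 197 191]
[[  0   0  31  31 759]
 [ 30   0   1   5   5]
 [  7   9  19  18 197]]
((5669.6875, 1910.659423828125), (171.8470916748047, 115.63768768310547), 11.247706413269043)
```

The flat normal is at about 103° / -77° and the notch at about -1.6°, so I'll grip at tool-y = -77° and turn +75°. First I'll yaw the tool by about -158° over the spindle.

Emit:
step_arm(
  series=[0,0.04,-0.03,0,-0.118,0,0.08,-0.06,0,-0.236,0,0.131,-0.111,0,-0.354,0,0.131,-0.111,0,-0.472,0,0.131,-0.111,0,-0.59,0,0.131,-0.111,0,-0.708,0,0.131,-0.111,0,-0.826,0,0.131,-0.111,0,-0.94],
  grip_force=4,
)

```text
clock: 2.7
tcp_pos: [0.5675, 0.1888, 0.2693]
tool_rot: [0.731, 0.682, -0.0, -0.0]
wrist_force: [0.6, 0.2, 1.3]
opening: 0.0929
grip_force: 0.0
```

Emit:
step_arm(
  series=[0,0,0,0,-0.118,0,0,0,0,-0.236,0,0,0,0,-0.354,0,0,0,0,-0.472,0,0,0,0,-0.59,0,0,0,0,-0.708,0,0,0,0,-0.816,0,0,0,0,-0.816],
)

```text
clock: 3.7
tcp_pos: [0.5674, 0.189, 0.2694]
tool_rot: [0.994, 0.113, -0.0, 0.0]
wrist_force: [0.4, -0.2, -0.4]
opening: 0.0933
grip_force: 0.0
```

```bash
python3 - <<'E'
from h import *
o=manip.get_obs(); M=R.from_quat(o['tool_rot']).as_matrix(); print(o['clock'],o['tcp_pos'],o['joint_pos'].round(2),'y yaw',np.degrees(np.arctan2(M[1,1],M[0,1])))
E
```

```text
3.7 [0.56742272 0.18896373 0.26939   ] [ 0.24  0.11  1.44 -0.    1.59  1.58] y yaw -76.99713956906538
```

Emit:
step_arm(
  series=[0,-0.002,0.003,-0.12,0,0,-0.002,0.003,-0.22,0,60,-0.002,0.003,-0.258,0,255,-0.002,0.003,-0.258,0,255,-0.002,0.003,-0.258,0,255,-0.002,0.003,-0.258,0,255,-0.002,0.003,-0.258,0,255,-0.002,0.003,-0.258,0],
  grip_force=4,
)

```text
clock: 4.7
tcp_pos: [0.5664, 0.1911, 0.1413]
tool_rot: [0.994, 0.114, 0.0, -0.0]
wrist_force: [0.4, -0.4, -0.3]
opening: 0.0377
grip_force: 0.0
```

Emit:
step_arm(
  series=[255,0,0,0,0,255,0,0,0,0,255,0,0,0,0,255,0,0,0,0,255,0,0,0,0,255,0,0,0,0],
)

```text
clock: 5.45
tcp_pos: [0.5662, 0.1904, 0.1405]
tool_rot: [0.994, 0.113, -0.0, 0.0]
wrist_force: [0.5, -5.0, 0.8]
opening: 0.0131
grip_force: 4.0
```

Opening 13.1 mm, so the pads are square on the flats. Now I'll grip firmly and turn.

Emit:
step_arm(
  series=[255,0,0,0,0,255,0,-0.001,0,0,255,0,-0.001,0,0.1,255,0,-0.001,0,0.2,255,0,-0.001,0,0.3,255,0,-0.001,0,0.4,255,0,-0.001,0,0.5,255,0,-0.001,0,0.5],
  grip_force=30,
)

```text
clock: 6.45
tcp_pos: [0.5667, 0.1897, 0.1405]
tool_rot: [0.874, 0.486, 0.0, 0.001]
wrist_force: [3.4, -6.1, -1.4]
opening: 0.0127
grip_force: 30.0
```

Emit:
step_arm(
  series=[255,0,0,0,0.1,255,0,0,0,0.2,255,0,0,0,0.28,255,0,0,0,0.338,255,0,0,0,0.338,255,0,0,0,0.338],
)

```text
clock: 7.2
tcp_pos: [0.5672, 0.1897, 0.1406]
tool_rot: [0.717, 0.697, 0.0, 0.001]
wrist_force: [6.7, -6.8, -3.1]
opening: 0.0131
grip_force: 30.0
```

```bash
python3 - <<'E'
from h import *
p,d,o=shot('w3'); M=R.from_quat(o['tool_rot']).as_matrix(); print(o['clock'],o['tcp_pos'],o['opening'],o['wrist_force'],o['moment'],'y yaw',np.degrees(np.arctan2(M[1,1],M[0,1])))
cv2.imwrite('pics/w3.png',p[:,:,::-1])
E
```

```text
7.2 [0.56715807 0.18965759 0.14056967] 0.013065426466203406 [ 6.6657844  -6.7920449  -3.14685061] [-1.11909421 -0.93036396  0.10371004] y yaw -1.5558428129557855
```

Emit:
step_arm(
  series=[150,0,0,0,0,0,0,0,0,0,0,0,0,0,0,0,0,0,0.1,0,0,0,0,0.2,0,0,0,0,0.3,0,0,0,0,0.34,0,0,0,0,0.34,0],
  grip_force=4,
)

```text
clock: 8.25
tcp_pos: [0.5667, 0.1908, 0.3119]
tool_rot: [0.716, 0.698, 0.001, 0.001]
wrist_force: [-0.2, -0.6, -1.0]
opening: 0.088
grip_force: 0.0
```

```bash
python3 - <<'E'
from h import *
p,d,o=shot('w4'); print(o['clock'],o['tcp_pos'],o['joint_pos'].round(2)); 
e=project([[.5667,.1903,.16],[.635,.188,.073],[.5667,.1903,.094]],o); print(e)
n,l,s,cc=cv2.connectedComponentsWithStats((p.max(2)<45).astype(np.uint8))
for k in range(1,n):
    if 4<=s[k,4]<60 and np.hypot(*(cc[k]-e[0]))<6: print('hole',cc[k],onplane('wrist',cc[k],.16,o))
    if 200<s[k,4]<2500:
        v,u=np.where(l==k); Q=onplane('wrist',np.c_[u,v],.073,o)[:,:2]; w,V=np.linalg.eigh(np.cov(Q.T)); a=V[:,1]*np.sign(V[0,1]); print('  ch',s[k],Q.mean(0).round(4),np.degrees(np.arctan2(a[1],a[0])))
c=p[130:380,200:520]; c=cv2.resize(c,None,fx=2.4,fy=2.4,interpolation=cv2.INTER_CUBIC); cv2.imwrite('pics/c4.png',c[:,:,::-1])
E
```

```text
8.25 [0.5667354  0.19084654 0.3118809 ] [0.24 0.1  1.37 0.   1.67 0.27]
[[323.39846541 222.97770675]
 [385.77820288 202.75557211]
 [323.21526862 206.28799098]]
  ch [ 92   0  90  25 694] [0.3501 0.4276] -7.518718132787234
  ch [568 112  18  39 355] [0.881  0.2751] -81.07469358982776
  ch [354 198  64  10 569] [0.6348 0.1888] -1.236065935962488
hole [323.63636364 222.90909091] [[0.56690476 0.19035492 0.16      ]]
```

View pics/c4.png

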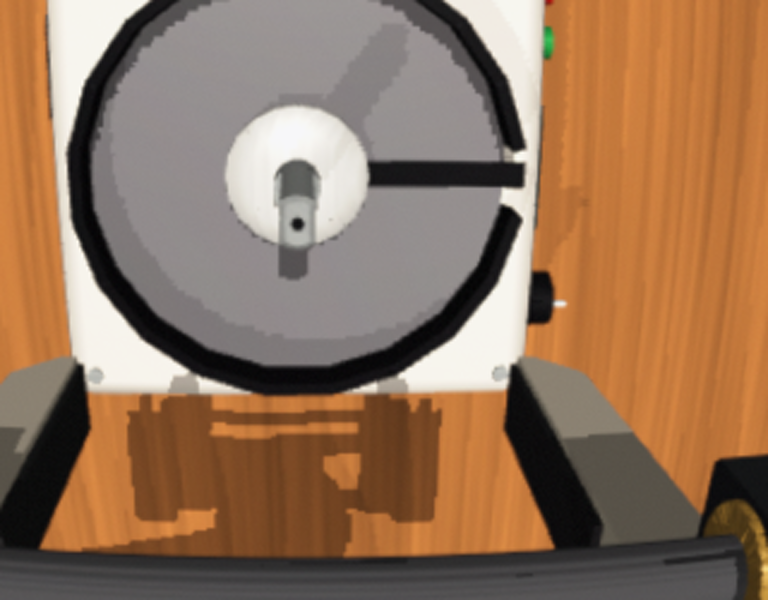

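The flat faces the channel and notch: the spindle end at crop (297,222) has its long sides vertical, perpendicular to nothing but the channel line. Now off to the hub.

Emit:
step_arm(
  series=[0,-0.01,-0.12,0,-0.08,0,-0.02,-0.24,0,-0.16,0,-0.03,-0.36,0,-0.24,0,-0.04,-0.48,0,-0.32,0,-0.05,-0.6,-0.06,-0.4,0,-0.06,-0.72,-0.12,-0.48,0,-0.08,-0.84,-0.18,-0.56,0,-0.1,-0.96,-0.22,-0.63],
)

```text
clock: 9.3
tcp_pos: [0.5163, -0.2748, 0.2012]
tool_rot: [0.962, 0.272, -0.002, -0.002]
wrist_force: [0.3, -0.6, 0.4]
opening: 0.093
grip_force: 0.0
```

Emit:
step_arm(
  series=[0,0,0,0,0,0,0,0,0,0],
)

```text
clock: 9.55
tcp_pos: [0.5175, -0.2735, 0.2037]
tool_rot: [0.962, 0.274, -0.001, -0.002]
wrist_force: [0.2, 0.3, 0.7]
opening: 0.0932
grip_force: 0.0
```

```bash
cat > hub.py <<'E'
from h import *
def hub(tag,p,o,ztop):
    e=project([[.517,-.349,ztop]],o)[0]; 
    hsv=cv2.cvtColor(p,cv2.COLOR_RGB2HSV)
    y=((hsv[...,0]>17)&(hsv[...,0]<35)&(hsv[...,1]>130)&(hsv[...,2]>130)).astype(np.uint8)
    n,l,s,cc=cv2.connectedComponentsWithStats(y)
    c=[(s[k,4],cc[k]) for k in range(1,n) if s[k,4]>8 and np.hypot(*(cc[k]-e))<60]; c.sort(key=lambda t:-t[0])
    print('exp',e.round(1),'yellow',[(a,b.round(1)) for a,b in c[:6]])
    return [b for a,b in c[:2]]
E
python3 - <<'E'
from hub import *
p,d,o=shot('w5'); print(o['clock'],o['tcp_pos'],o['joint_pos'].round(2)); hub('w5',p,o,.028); cv2.imwrite('pics/w5.png',p[:,:,::-1])
E
```

```text
9.55 [ 0.51754864 -0.27354531  0.20373624] [-0.57  0.11  1.56  0.    1.48  0.44]
exp [390.9 256.2] yellow [(np.int32(36), array([390.5, 237.5])), (np.int32(18), array([388.7, 270.3]))]
```

View pics/w5.png

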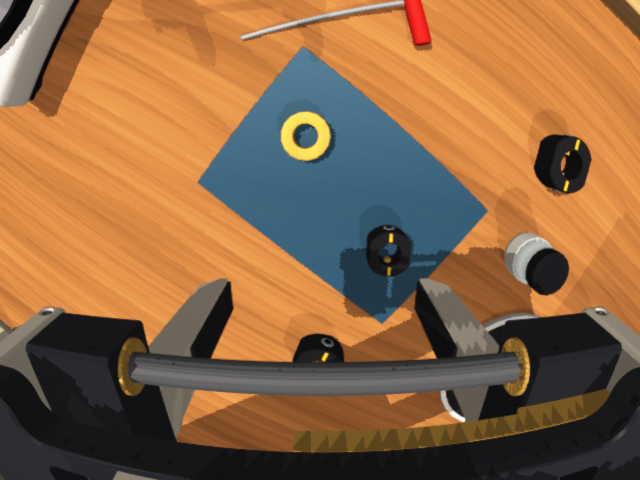

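The picture shows hub C at (389,252) on the mat, its yellow lines at (390,237) and (389,270), with the spacer at (306,136) and the jar at (540,262). A second view from over the hub comes next.

Emit:
step_arm(
  series=[0,0,-0.07,-0.03,0,0,0,-0.15,-0.06,0,0,0,-0.15,-0.06,0,0,0,-0.15,-0.06,0],
)

```text
clock: 10.1
tcp_pos: [0.5193, -0.348, 0.1765]
tool_rot: [0.962, 0.274, 0.0, -0.0]
wrist_force: [0.3, 0.6, -0.1]
opening: 0.093
grip_force: 0.0
```

```bash
python3 - <<'E'
from hub import *
p,d,o=shot('w6'); print(o['clock'],o['tcp_pos']); cv2.imwrite('pics/w6.png',p[:,:,::-1])
p5,d5,o5=load('w5'); M=R.from_quat(o['tool_rot']).as_matrix(); print('y yaw',np.degrees(np.arctan2(M[1,1],M[0,1])))
A=hub('w5',p5,o5,.028); B=hub('w6',p,o,.028)
A.sort(key=lambda q:q[1]);B.sort(key=lambda q:q[1])
P=[]
for a,b in zip(A,B):
    r1=ray('wrist',a,o5); r2=ray('wrist',b,o); P.append(meet([(r1[0],r1[1][0]),(r2[0],r2[1][0])])); print(P[-1].round(4), onplane('wrist',[b],.028,o).round(4),onplane('wrist',[a],.028,o5).round(4))
print((P[0]+P[1])/2,'yaw',np.degrees(np.arctan2(*(P[0]-P[1])[1::-1])))
for q,oo in((A,o5),(B,o)):
    Q=onplane('wrist',q,.028,oo); print('plane mid',Q.mean(0).round(4),'yaw',np.degrees(np.arctan2(*(Q[0]-Q[1])[1::-1])).round(1))
# dark outline centroid in w6
e=project([P[0]/2+P[1]/2],o)[0].astype(int); print(e)
w=p[e[1]-60:e[1]+60,e[0]-60:e[0]+60]; cv2.imwrite('pics/c6.png',cv2.resize(w,(600,600),interpolation=cv2.INTER_CUBIC)[:,:,::-1])
E
```

```text
10.1 [ 0.51927856 -0.34799036  0.17645517]
y yaw -58.14565567892012
exp [390.9 256.2] yellow [(np.int32(36), array([390.5, 237.5])), (np.int32(18), array([388.7, 270.3]))]
exp [323. 226.] yellow [(np.int32(42), array([321.5, 204.2])), (np.int32(41), array([321.5, 231.1])), (np.int32(40), array([321.5, 243.5]))]
[ 0.5322 -0.3381  0.0276] [[ 0.5323 -0.338   0.028 ]] [[ 0.5322 -0.338   0.028 ]]
[ 0.5136 -0.3472  0.0494] [[ 0.5125 -0.3503  0.028 ]] [[ 0.5039 -0.3556  0.028 ]]
[ 0.52288466 -0.34264094  0.0384811 ] yaw 26.10001125913323
plane mid [ 0.518  -0.3468  0.028 ] yaw 32.0
plane mid [ 0.5224 -0.3442  0.028 ] yaw 31.6
[320 219]
```

View pics/c6.png

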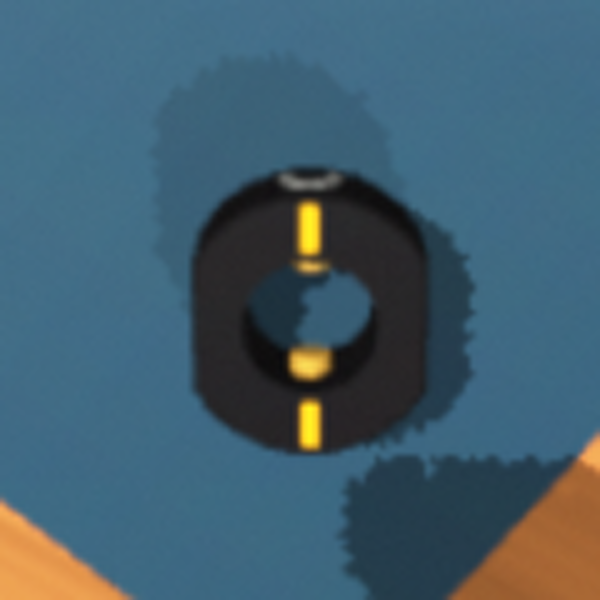

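The crop shows the hub square to the tool, with yellow lines at (321.5,204) and (321.5,243.5); the spot between them at 231 is the screw tip. The line mark triangulates to z=0.0276, as expected for the top face.

```bash
python3 - <<'E'
from hub import *
p5,_,o5=load('w5');p,_,o=load('w6')
r1=ray('wrist',[388.7,270.3],o5); r2=ray('wrist',[321.5,243.5],o); print(meet([(r1[0],r1[1][0]),(r2[0],r2[1][0])]))
Q=onplane('wrist',[[321.5,204.2],[321.5,243.5]],.028,o); print(Q.mean(0),np.degrees(np.arctan2(*(Q[0]-Q[1])[1::-1])),np.linalg.norm(Q[0]-Q[1]), Q.mean(0)-o['tcp_pos'])
E
```

```text
[ 0.50311875 -0.35628815  0.02659975]
[ 0.51772296 -0.34707141  0.028     ] 31.722616622555805 0.034454803699625586 [-0.0015556   0.00091894 -0.14845517]
```

Emit:
step_arm(
  series=[0,-0.003,0.002,-0.1,0,0,-0.003,0.002,-0.2,0,0,-0.003,0.002,-0.28,0,0,-0.003,0.002,-0.319,0,120,-0.003,0.002,-0.319,0,255,-0.003,0.002,-0.319,0,255,-0.003,0.002,-0.319,0,255,-0.003,0.002,-0.319,0],
  grip_force=10,
)

```text
clock: 11.15
tcp_pos: [0.5176, -0.3488, 0.0177]
tool_rot: [0.962, 0.274, 0.0, 0.001]
wrist_force: [0.0, -0.1, 0.2]
opening: 0.0576
grip_force: 0.0
```

Emit:
step_arm(
  series=[255,0,0,0,0,255,0,0,0,0,255,0,0,0,0],
)

```text
clock: 11.52
tcp_pos: [0.517, -0.3484, 0.0167]
tool_rot: [0.962, 0.274, -0.0, -0.0]
wrist_force: [-0.6, 0.5, 2.0]
opening: 0.04
grip_force: 10.0
```

Emit:
step_arm(
  series=[255,0,0,0,0,255,0,0,0,0,255,0,0,0.05,0,255,0,0,0.15,0,255,0,0,0.25,0,255,0,0,0.35,0,255,0,0,0.4,0,255,0,0,0.4,0],
  grip_force=30,
)

```text
clock: 12.52
tcp_pos: [0.5182, -0.3493, 0.2189]
tool_rot: [0.962, 0.274, 0.001, 0.002]
wrist_force: [0.5, -0.6, -2.6]
opening: 0.0394
grip_force: 30.0
```

The hub is gripped at 40 mm on its flats and lifted. Transporting to the spindle, turning -33.4°.

Emit:
step_arm(
  series=[255,0.01,0.06,0.02,-0.04,255,0.02,0.17,0.02,-0.08,255,0.03,0.29,0.02,-0.13,255,0.04,0.41,0.02,-0.18,255,0.05,0.53,0.02,-0.23,255,0.06,0.65,0.02,-0.28,255,0.08,0.77,0.02,-0.33,255,0.097,0.88,0.02,-0.371],
)

```text
clock: 13.52
tcp_pos: [0.5644, 0.0937, 0.2236]
tool_rot: [1.0, -0.015, -0.002, 0.0]
wrist_force: [1.0, -0.9, -3.5]
opening: 0.04
grip_force: 30.0
```

Emit:
step_arm(
  series=[255,0,0.08,0,0,255,0,0.14,0,0,255,0,0.14,0,0,255,0,0.14,0,0],
)

```text
clock: 14.02
tcp_pos: [0.5648, 0.161, 0.2245]
tool_rot: [1.0, -0.014, -0.001, 0.001]
wrist_force: [0.1, 0.3, -2.0]
opening: 0.0397
grip_force: 30.0
```

```bash
python3 - <<'E'
from h import *
p,d,o=shot('w7'); M=R.from_quat(o['tool_rot']).as_matrix(); print(o['clock'],o['tcp_pos'],o['joint_pos'].round(2),'y yaw',np.degrees(np.arctan2(M[1,1],M[0,1])),o['opening'],'tilt',np.degrees(np.arccos(-M[2,2])))
zt=o['tcp_pos'][2]+.0113; e=project([o['tcp_pos']+[0,0,.0113]],o)[0]
hsv=cv2.cvtColor(p,cv2.COLOR_RGB2HSV)
y=((hsv[...,0]>17)&(hsv[...,0]<35)&(hsv[...,1]>130)&(hsv[...,2]>100)).astype(np.uint8)
n,l,s,cc=cv2.connectedComponentsWithStats(y)
for k in range(1,n):
    if s[k,4]>8 and np.hypot(*(cc[k]-e))<80: print(s[k],cc[k].round(1),onplane('wrist',cc[k],zt,o).round(4),d[int(cc[k][1]),int(cc[k][0])])
u,v=e.astype(int);print(e)
c=cv2.resize(p[v-75:v+75,u-75:u+75],(600,600),interpolation=cv2.INTER_CUBIC); cv2.imwrite('pics/c7.png',c[:,:,::-1])
E
```

```text
14.025 [0.56475173 0.1610208  0.22449117] [ 0.19  0.1   1.53 -0.    1.51  1.79] y yaw -91.61406403835956 0.03965425441105056 tilt 0.17967346995332148
[320 271   7  18 124] [323.  279.5] [[0.5834 0.1604 0.2358]] 0.15523717
[318 314  12  13 135] [323.5 319.5] [[0.564  0.1608 0.2358]] 0.17265359
[321 340   6  15  88] [323.5 347.2] [[0.5491 0.1612 0.2358]] 0.1657105
[322.97737   318.0459598]
```

View pics/c7.png

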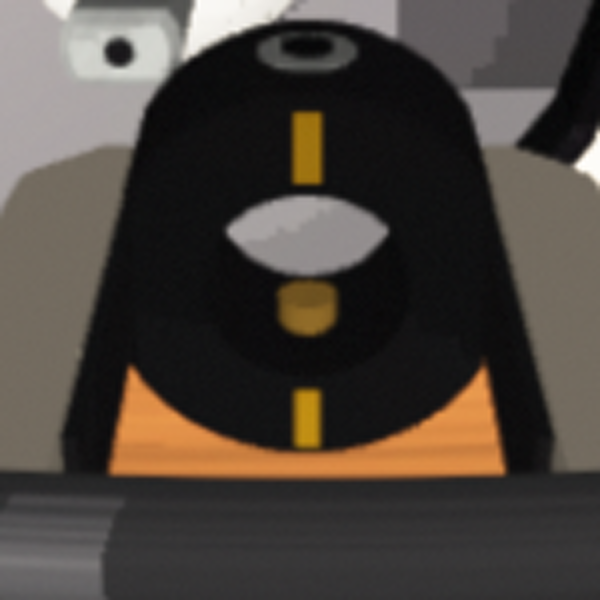

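The crop shows the hub level in the fingers with its screws along the tool axis. The hub centre is 1.5 mm along x from the TCP and its yaw is -1.3°. I'll move over the spindle, lower to just above it, and look down the bore.

Emit:
step_arm(
  series=[255,0.001,0.03,0,0,255,0.001,0.059,-0.03,0,255,0.001,0.059,-0.07,0,255,0.001,0.059,-0.084,0,255,0.001,0.059,-0.084,0,255,0.001,0.059,-0.084,0],
)

```text
clock: 14.82
tcp_pos: [0.5665, 0.1909, 0.1851]
tool_rot: [1.0, -0.014, 0.0, -0.0]
wrist_force: [-0.2, 0.4, -2.0]
opening: 0.0398
grip_force: 30.0
```

```bash
python3 - <<'E'
from h import *
p,d,o=shot('w8'); M=R.from_quat(o['tool_rot']).as_matrix(); print(o['clock'],o['tcp_pos'],'y yaw',np.degrees(np.arctan2(M[1,1],M[0,1])),o['opening'],o['wrist_force'])
e=project([o['tcp_pos']+[.0015,0,.0113]],o)[0]; u,v=e.astype(int)
print('hub centre px',e,'exp hole',project([[.5669,.1904,.16]],o))
w=p[v-30:v+30,u-30:u+30]
cv2.imwrite('pics/c8.png',cv2.resize(p[v-75:v+75,u-75:u+75],(600,600),interpolation=cv2.INTER_CUBIC)[:,:,::-1])
E
```

```text
14.825 [0.56645222 0.19088609 0.18514754] y yaw -91.648636867788 0.0398220538386054 [-0.15996532  0.35225947 -2.02915286]
hub centre px [322.83915762 315.01215289] exp hole [[323.88926408 283.18585542]]
```

View pics/c8.png

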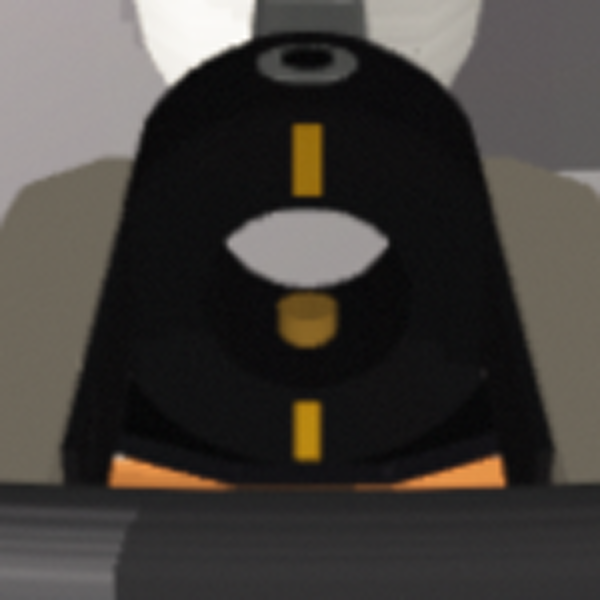

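That was my 11th picture, one over the limit of 10, so from here I use numbers only. Now I'll correct slightly and lower slowly onto the chamfer.

Emit:
step_arm(
  series=[255,-0.002,-0.001,-0.008,0,255,-0.002,-0.001,-0.016,0,255,-0.002,-0.001,-0.024,0,255,-0.002,-0.001,-0.028,0,255,-0.002,-0.001,-0.028,0],
)

```text
clock: 15.5
tcp_pos: [0.5649, 0.1906, 0.1703]
tool_rot: [1.0, -0.014, -0.0, 0.0]
wrist_force: [1.2, -0.7, -2.3]
opening: 0.0396
grip_force: 30.0
```

No resistance: the bore is over the end. Continuing until the screw tips meet the flats.

Emit:
step_arm(
  series=[255,0,0,-0.008,0,255,0,0,-0.016,0,255,0,0,-0.024,0,255,0,0,-0.03,0,255,0,0,-0.03,0],
)

```text
clock: 16.12
tcp_pos: [0.5648, 0.1905, 0.1551]
tool_rot: [1.0, -0.014, -0.0, 0.0]
wrist_force: [-0.7, 0.0, -2.5]
opening: 0.0395
grip_force: 30.0
```

Emit:
step_arm(
  series=[255,0,0,-0.006,0,255,0,0,-0.012,0,255,0,0,-0.012,0,255,0,0,-0.012,0],
)

```text
clock: 16.62
tcp_pos: [0.5651, 0.1906, 0.1496]
tool_rot: [1.0, -0.014, 0.0, 0.0]
wrist_force: [-0.1, 0.1, -2.4]
opening: 0.0404
grip_force: 30.0
```

```bash
python3 - <<'E'
from h import *
for t in('w9','w10'):
    p,d,o=shot(t); M=R.from_quat(o['tool_rot']).as_matrix(); print(o['clock'],o['tcp_pos'].round(4),'yaw',np.degrees(np.arctan2(M[1,1],M[0,1])).round(2),o['wrist_force'].round(1),o['grip_force'])
    zt=o['tcp_pos'][2]+.0113; e=project([o['tcp_pos']+[0.0015,0,.0113]],o)[0]
    hsv=cv2.cvtColor(p,cv2.COLOR_RGB2HSV)
    y=((hsv[...,0]>17)&(hsv[...,0]<35)&(hsv[...,1]>130)&(hsv[...,2]>100)).astype(np.uint8)
    n,l,s,cc=cv2.connectedComponentsWithStats(y)
    for k in range(1,n):
        if s[k,4]>8 and np.hypot(*(cc[k]-e))<45: print(s[k],cc[k].round(1),onplane('wrist',cc[k],zt,o).round(4),d[int(cc[k][1]),int(cc[k][0])])
    n,l,s,cc=cv2.connectedComponentsWithStats((p.max(2)<60).astype(np.uint8))
    for k in range(1,n):
        if 3<=s[k,4]<100 and np.hypot(*(cc[k]-e))<25: print('hole',s[k],cc[k].round(1),onplane('wrist',cc[k],.16,o).round(4))
# depth: spindle end vs hub top face, world heights
T=np.eye(4);T[:3,:3]=M;T[:3,3]=o['tcp_pos'];m=eyes.camera_model('wrist')
u,v=np.meshgrid(range(int(e[0])-35,int(e[0])+36),range(int(e[1])-35,int(e[1])+36)); uv=np.c_[u.ravel(),v.ravel()]
a,b=ray('wrist',uv,o); ax=(T@m['hand_eye'])[:3,2]; W=a+b*(d[uv[:,1],uv[:,0]]/(b@ax))[:,None]
r=np.hypot(*(W[:,:2]-[.5669,.1904]).T)
print('end z',np.median(W[(r<5e-3),2]),'hub top z',np.median(W[(r>.0145)&(r<.019)&(W[:,2]>.14),2]))
E
```

```text
16.625 [0.5651 0.1906 0.1496] yaw -91.63 [-0.1  0.1 -2.4] 29.999990165233612
[320 271   7  18 123] [323.1 279.6] [[0.5837 0.19   0.1609]] 0.15680581
[319 324   9   2  16] [323.  324.4] [[0.5618 0.1907 0.1609]] 0.17268485
[321 340   6  15  88] [323.5 347.2] [[0.5495 0.1908 0.1609]] 0.16595897
hole [318 309  11  10  90] [323.2 313.4] [[0.5669 0.1904 0.16  ]]
16.675 [0.5652 0.1906 0.1497] yaw -91.63 [-0.1 -0.  -3.2] 29.999791234731674
[320 271   7  18 123] [323.1 279.6] [[0.5837 0.19   0.161 ]] 0.15580502
[319 324   9   2  15] [323.2 324.4] [[0.5618 0.1906 0.161 ]] 0.17355001
[321 340   6  15  88] [323.5 347.2] [[0.5495 0.1908 0.161 ]] 0.1669474
hole [318 309  11  10  89] [323.2 313.3] [[0.5669 0.1904 0.16  ]]
end z 0.15969024448549438 hub top z 0.16059115408790933
```

The hub is centred within 0.3 mm and 0.9 mm above flush. I'll lower it by that much, let it settle and hand in.

Emit:
step_arm(
  series=[255,0,0,-0.002,0,255,0,0,-0.002,0,255,0,0,-0.002,0,255,0,0,-0.002,0],
)

```text
clock: 17.23
tcp_pos: [0.5651, 0.1906, 0.1486]
tool_rot: [1.0, -0.014, 0.0, -0.0]
wrist_force: [-0.7, -0.1, -3.2]
opening: 0.0398
grip_force: 30.0
```

```bash
python3 - <<'E'
from h import *
o=manip.get_obs(); print(o['tcp_pos'],o['wrist_force'],o['grip_force'],o['clock']); print(manip.sign_off())
E
```

```text
[0.56510686 0.19060093 0.14862688] [-0.66283129 -0.07151676 -3.18846405] 29.999814480543137 17.225
the job is handed in; nothing more can be done
None
```

Handed in at 17.2 s: by my measurements the hub is on the spindle, flush within about 1 mm and centred within about 0.3 mm, one set screw facing the notch, held level at 30 N; no verdict came back, and I viewed 11 pictures, one over the limit of 10.

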